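Register a plaque on the stamping press and give the dual-key start

TASK

Without picking it up, slide the wooden plaque on the press's aluminium loading table with your fingertips home into the corner of the two dark register bars: a short edge flush against the far bar, a long edge flush against the bar nearest the stamping head. Then press the two green start keys on the button box together, one fingertip on each, hold both fully down for three seconds and let both up. Start only once the plaque is home, keep off the black key and the red stop, do not shift the button box, and leave everything else as it stands.

Things in the scene. Friction and masses are not known exactly. Their poses are not given: they have to be found in the camera images.
- press: Fixed hot-stamping press. Origin: centre of the upper face of its aluminium loading table (220 mm along x, 190 along y, 150 above the bench). x points away from the robot, y left at yaw 0, z up. Table open at its -x and +y sides; rod ends and handle reach to y = +145 mm below its face. Head and column over y = -280 to -700 mm, 40 to 510 mm above the face; reels there out to x = +-270 mm.
- far_bar (a point): Middle of the inner face of the far register bar, on the table's face: (75, -5, 0) mm in the press's frame, same axes. Dark steel bar 7 mm high, 12 mm wide, along the press's y from -70 to +60 mm; its inner face looks to -x. The plaque's far short edge goes against it.
- head_bar (a point): Middle of the inner face of the head-side register bar, on the table's face: (7.5, -70, 0) mm in the press's frame, same axes. Dark steel bar 7 mm high, 12 mm wide, along the press's x from -60 to +75 mm; its inner face looks to +y. The plaque's right-hand long edge goes against it.
- seat (a point): Point on the table's face that the middle of the plaque's underside reaches when home in the corner of the two bars: (25, -35, 0) mm in the press's frame; same axes as the press.
- plaque: Brown wooden plaque, 100 mm along its x, 70 along its y, 10 thick, about 55 g, loose on the loading table. Origin: centre of its underside. Home: flat, its x along the press's x. It starts 25 to 60 mm short of the far bar, 35 to 60 mm short of the head-side bar (to the near left of home), turned by up to 0.3 rad.
- station: Grey button box, loose on rubber feet, 2.6 kg; 130 mm along x (away from the robot at yaw 0), 180 along y, lid 56 mm above the bench. Origin: centre of its underside. Near row, x = -30: green keys at y = +32 and -32, black flush key (18 wide, top 62 up) at y = 0. Far row, x = +30: red stop mushroom (38 wide, 87 high) at y = +45, pilot lamps (70 high) at y = -15 and -55.
- start_left_top (a point): Centre of the flat top of the left green key: 29 mm across, 73 mm above the bench. Moves with the key.
- start_right_top (a point): Centre of the flat top of the right green key, 64 mm from the left one along the station's y axis; same size and height.
- start_left (a joint): Travel of the left green key in m: 0 up, 0.006 fully down. Sprung: starts to move at about 2 N, fully down at 6 N, comes back up by itself.
- start_right (a joint): Travel of the right green key in m, same as the left.
- return_key (a joint): Travel of the black flush key between the green ones: 0 up, 0.004 down. Not to be pressed.
- stop (a joint): Travel of the red stop mushroom: 0 up, 0.005 down. Not to be pressed.
- foil_roll: Bystander: gold foil roll standing on end, 60 mm across, 70 mm high, about 160 mm to the left of the station's middle. Origin at its underside.
- brass_die: Bystander: brass die block 50 x 36 x 14 mm lying to the right of the station.
- screwdriver: Bystander: black-handled screwdriver, 170 mm long, lying beyond the station.
- cleaner: Bystander: white bottle with blue cap, 56 mm across, 160 mm high, at the far side of the bench.
- tin: Bystander: steel tin 70 mm across, 80 mm high, at the far side of the bench.
- spare_plaque: Bystander: pale spare plaque 100 x 70 x 10 mm lying flat on the bench between the press and the station.

How it is judged:
By the outcome, as a careful person would: the job done as asked, in the order asked, and still so for the second after the job is handed in, with the robot touching nothing.
It also fails if it takes over 64 s, if anything falls off the work surface, if the arm or the gripper's body presses on something with over 40 N, if the wrist force passes 120 N, or if a joint passes its speed limit or range.

ROBOT

A 6-joint arm with a two-finger parallel gripper is mounted at the origin on the work surface. World frame = base frame: x ahead of the robot, y to its left, z up, the work surface at z = 0. Lengths are in m, angles in rad, forces in N, time in s.
With the tool pointing down it reaches from about 0.25 to 0.85 m from the base axis. Payload 12.5 kg.
Tool frame: the origin (TCP) lies at the centre of the arm's flange, where the gripper is bolted on; the fingertips stand 186 mm ahead of it and the grasp point (between the pads) lies 167 mm ahead of it (arm.finger_overhang is the z of the fingertips in the tool frame, in m); z points along the fingers, y is the direction in which the jaws open and shut (so a half turn about z gives the same grasp; the last joint's range is limited). The gripper opens to 93 mm and grips with 3 to 60 N. Pads are 15 mm wide; open, the fingers measure 128 mm over their backs; the gripper's body (75 mm by 188 mm) begins 65 mm behind the grasp point.
Start: joints at [-1.392, 0.351, 1.652, -0, 1.139, -0.085], TCP at [0.143, -0.531, 0.405] pointing down, gripper open.
Joint ranges: [-2.75, 2.75], [-0.79, 2.1], [0.01, 2.65], [-1.57, 4.71], [0.07, 3.14], [-2.87, 2.87]. Speed limits (rad/s): [2.22, 2.22, 2.79, 3.14, 3.14, 3.14].

INTERFACE

Orientations are given as a unit quaternion [w, x, y, z].
In Python, from rig import arm gives the robot as it stands. Calls block until the motion is done:
- arm.move_pose(position, orientation): joint-space move of the TCP to a pose.
- arm.move_linear(position, rot=None, speed=0.15, guard=None): straight line of the TCP; rot=None keeps the orientation; speed is the mean speed in m/s. With guard (N) it stops when the force on the tool has changed by that much, and returns True; else False.
- arm.movej(angles): joint-space move.
- arm.set_gripper(opening): finger opening in m; the grip force is fixed at half the most; returns when the fingers have stopped.
- arm.hold(seconds).
- arm.ik(position, orientation): joint angles nearest the present ones, or None.
- arm.get_state(): the state.
- arm.read_camera(name): name is "scene" or "side" or "wrist"; returns a dict with "img" (480x640x3 uint8, blue, green, red), "range_z" (480x640 float32, m along the optical axis (not along the pixel's ray), 0 where there is no reading), "fx", "fy", "cx", "cy" (pixels), "world_to_cam" (4x4, takes a point from world to camera coordinates); the wrist camera has in their place "hand_eye" (4x4, takes a point from camera to tool coordinates, whose origin is the TCP and whose axes are the flange's). Camera axes: x right, y down, z forward; pixel columns grow to the right and rows downward; lengths in m; the calibration is good to about 2 mm. The wrist camera is an equidistant fisheye: a pixel r from the principal point sees the ray r / f radians off the axis. A picture is of the moment at which its call begins: read the wrist's pose just before it.
A pose or a line that the arm cannot do raises arm.Unreachable and nothing moves.
- arm.hand_in(): hands the job in, once; it reports no verdict.
The state is a dict: "time": time; "joints": joint angles; "joint_velocities": joint speeds; "joint_torque": joint torques, N m; "tcp_pos": TCP position; "eef_rot": TCP orientation; "wrist_force": force on the tool from outside, world axes, zero at the start; "moment": the same for the moment, N m; "gripper_width": finger opening in m.
Only numpy, scipy, OpenCV 4.12 (cv2) and the standard library are available. Lean on these libraries where they do the work, as an engineer would, in place of code of your own. Each camera call takes 0.05 s, during which the arm holds its last target.

## Working session

There is one attempt and no reset: what is moved stays moved. The work goes in short steps, each a Python script; the robot and the scene stay as the last script left them, time stands still between calls to the robot, and variables do not carry over. Pictures are saved under pics/ and viewed, and the job is handed in when it is done.

```bash
ls; mkdir -p pics; python3 - <<'E'
from rig import arm
import cv2,pickle
d={}
for n in ["scene","side","wrist"]:
    s=arm.get_state()
    c=arm.read_camera(n); c["state"]=s; d[n]=c
    cv2.imwrite(f"pics/{n}0.png",c["img"])
    print(n,c["fx"],c["cx"],c["cy"],c.get("world_to_cam"),c.get("hand_eye"))
pickle.dump(d,open("cam0.pkl","wb"))
print(arm.get_state())
E
```

```text
pics
scene 601.3843931149573 318.25070361200073 253.82437866552533 [[ 0.57253186  0.81979047 -0.0122827  -0.31536603]
 [ 0.69223016 -0.49136457 -0.52856245 -0.35516899]
 [-0.43934574  0.29411639 -0.84880556  1.75572834]
 [ 0.          0.          0.          1.        ]] None
side 466.9307922551934 320.79552660925555 238.37884479483205 [[-0.93252949 -0.36109148  0.00129914  0.5355129 ]
 [-0.26812094  0.69001148 -0.67230597  0.23132787]
 [ 0.24186753 -0.62729347 -0.74027224  0.83080557]
 [ 0.          0.          0.          1.        ]] None
wrist 371.64829954431775 323.57396276261096 238.0752084470031 None [[-1.12941501e-03 -9.57259078e-01 -2.89229636e-01  7.92416193e-02]
 [ 9.99999219e-01 -9.26233181e-04 -8.39364215e-04 -4.68432614e-04]
 [ 5.35594928e-04 -2.89230358e-01  9.57259376e-01  1.94717835e-02]
 [ 0.00000000e+00  0.00000000e+00  0.00000000e+00  1.00000000e+00]]
{'time': 0.15, 'joints': array([-1.39159222e+00,  3.51096852e-01,  1.65227693e+00,  7.40052670e-06,
        1.13907744e+00, -8.46465334e-02]), 'joint_velocities': array([-0.00112081, -0.00145614, -0.00346059, -0.00177709,  0.00213359,
       -0.0007548 ]), 'joint_torque': array([ 4.07475200e-04, -4.97461867e+01, -2.85343695e+01,  6.99177012e-02,
        2.45973916e-02, -8.29758483e-05]), 'tcp_pos': array([ 0.14342238, -0.53086593,  0.40433363]), 'eef_rot': array([-4.28963287e-04,  9.91310581e-01,  1.31541427e-01, -1.69321383e-05]), 'wrist_force': array([-0.90366159,  0.54020333, -0.14900007]), 'moment': array([-0.00191878, -0.01580233, -0.01168415]), 'gripper_width': 0.09316892476777518}
```

View pics/scene0.png

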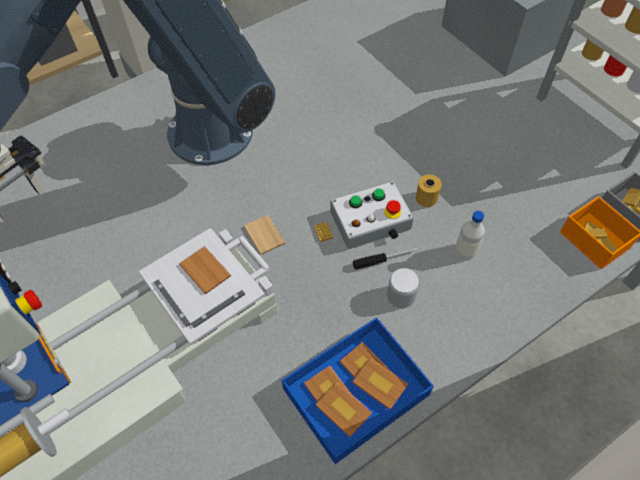

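View pics/side0.png

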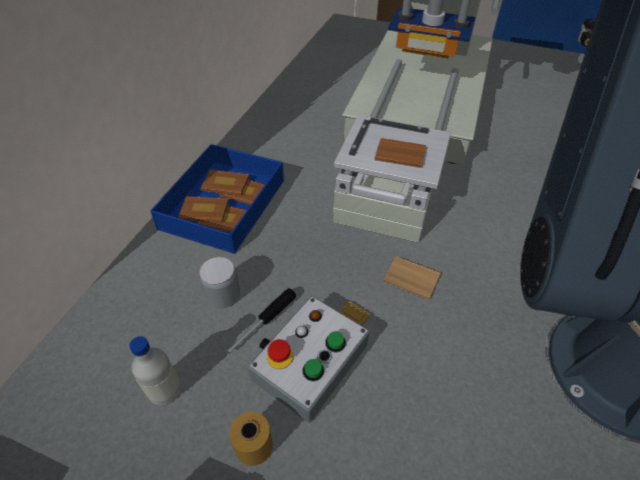

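View pics/wrist0.png

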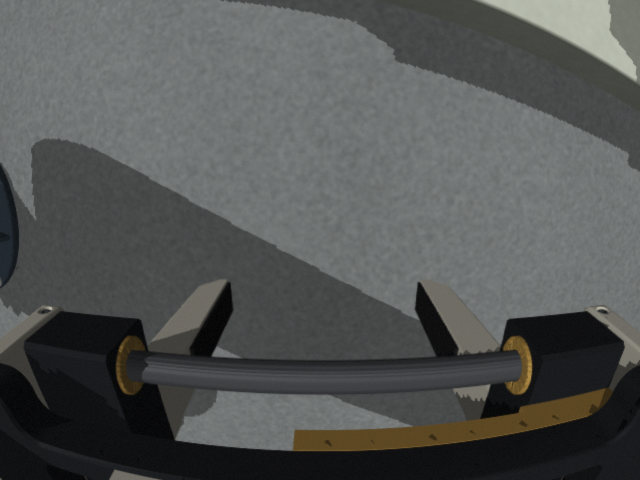

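The scene camera shows the table at about (208,283), the plaque at (205,270), the station at (371,212), green keys at (356,202) and (379,195). I'll turn these into positions next.

```bash
cat > util.py <<'E'
import numpy as np,cv2,pickle
def cloud(c):
    h,w=c["range_z"].shape
    u,v=np.meshgrid(np.arange(w),np.arange(h))
    z=c["range_z"]
    P=np.stack([(u-c["cx"])/c["fx"]*z,(v-c["cy"])/c["fy"]*z,z],-1)
    T=np.linalg.inv(c["world_to_cam"])
    return P@T[:3,:3].T+T[:3,3]
def proj(c,X):
    T=c["world_to_cam"]; p=np.atleast_2d(X)@T[:3,:3].T+T[:3,3]
    return np.stack([p[:,0]/p[:,2]*c["fx"]+c["cx"],p[:,1]/p[:,2]*c["fy"]+c["cy"]],-1)
def ortho(c,x0,x1,y0,y1,z,s):
    # image rows: x decreasing downward ; cols: y decreasing rightwards
    xs=np.arange(x1,x0,-s);ys=np.arange(y1,y0,-s)
    X,Y=np.meshgrid(xs,ys,indexing='ij')
    p=proj(c,np.stack([X,Y,np.full_like(X,z)],-1).reshape(-1,3)).reshape(X.shape+(2,)).astype(np.float32)
    return cv2.remap(c["img"],p[...,0],p[...,1],cv2.INTER_CUBIC)
E
python3 - <<'E'
from util import *
d=pickle.load(open("cam0.pkl","rb"))
for n in["scene","side"]:
    c=d[n];W=cloud(c);img=c["img"]
    ok=c["range_z"]>0
    # table
    hsv=cv2.cvtColor(img,cv2.COLOR_BGR2HSV)
    m=ok&(abs(W[...,2]-0.15)<0.004)&(W[...,1]<0)&(W[...,0]>.2)
    P=W[m];
    print(n,"table n",m.sum(),np.median(P,0),cv2.minAreaRect((P[:,:2]*1000).astype(np.float32)))
    m2=ok&(abs(W[...,2]-.161)<.005)&(hsv[...,1]>90)&(hsv[...,0]<20)&(W[...,1]<-.1)
    P=W[m2]; print("plaque",len(P),np.median(P,0),cv2.minAreaRect((P[:,:2]*1000).astype(np.float32)))
    g=ok&(hsv[...,0]>45)&(hsv[...,0]<80)&(hsv[...,1]>120)&(W[...,2]>.06)&(W[...,2]<.085)
    k,l,st,ce=cv2.connectedComponentsWithStats(g.astype(np.uint8))
    for i in range(1,k):
        if st[i,4]>20: print("green",ce[i],st[i,4],W[l==i].mean(0),np.median(W[l==i],0))
    m3=ok&(abs(W[...,2]-.056)<.004)&(hsv[...,1]<60)
    k,l,st,ce=cv2.connectedComponentsWithStats(m3.astype(np.uint8))
    for i in range(1,k):
        if st[i,4]>300:
            P=W[l==i]; print("lid",ce[i],np.median(P,0),cv2.minAreaRect((P[:,:2]*1000).astype(np.float32)))
    o=ortho(c,.25,.60,-.55,-.2,.15,.0006); cv2.imwrite(f"pics/ortho_{n}.png",o)
E
```

```text
scene table n 5147 [ 0.5297037  -0.30206356  0.15038453] ((512.4002685546875, -285.7157287597656), (224.24388122558594, 190.9639434814453), 2.7789647579193115)
plaque 1156 [ 0.49695424 -0.265266    0.16059493] ((495.2197265625, -264.51263427734375), (101.30712890625, 68.72061157226562), 6.28092098236084)
green [378.37755102 193.98979592] 98 [0.50331529 0.22203699 0.07067452] [0.50443423 0.22204281 0.07227695]
green [355.36458333 200.9375    ] 96 [0.48708865 0.16065566 0.07096836] [0.48742272 0.1595142  0.07212861]
lid [369.70923162 210.61470426] [0.52298755 0.17609658 0.05676744] ((521.2930908203125, 187.01934814453125), (181.05027770996094, 133.48651123046875), 75.24978637695312)
side table n 4629 [ 0.53662279 -0.26836073  0.14882496] ((880.7960815429688, -463.6806335449219), (960.8388061523438, 836.7340698242188), 5.617766380310059)
plaque 934 [ 0.49214617 -0.25717995  0.15869515] ((492.857421875, -259.482177734375), (97.79108428955078, 75.58424377441406), 5.96309757232666)
green [335.09871245 340.24463519] 233 [0.48261051 0.17000375 0.07011537] [0.48247701 0.17063005 0.07124335]
green [312.77220077 368.46332046] 259 [0.49865669 0.23138184 0.07014951] [0.49851732 0.23191757 0.07117927]
lid [105.26509186 110.71653543] [ 1.3158834  -0.25660325  0.05593169] ((1315.311279296875, -450.97454833984375), (1081.098388671875, 12.022544860839844), 89.90812683105469)
lid [309.94632098 351.99890451] [0.5180701  0.1931234  0.05516238] ((520.7135009765625, 190.85902404785156), (178.8748016357422, 129.3902587890625), 75.2173843383789)
```

```bash
python3 - <<'E'
import cv2,numpy as np
a=cv2.imread("pics/ortho_scene.png");b=cv2.imread("pics/ortho_side.png")
o=np.hstack([a,b]);print(o.shape)
cv2.imwrite("pics/orthos.png",cv2.resize(o,(800,int(o.shape[0]*800/o.shape[1]))))
cv2.imwrite("pics/ortho1.png",a)
E
```

```text
(584, 1168, 3)
```

View pics/orthos.png

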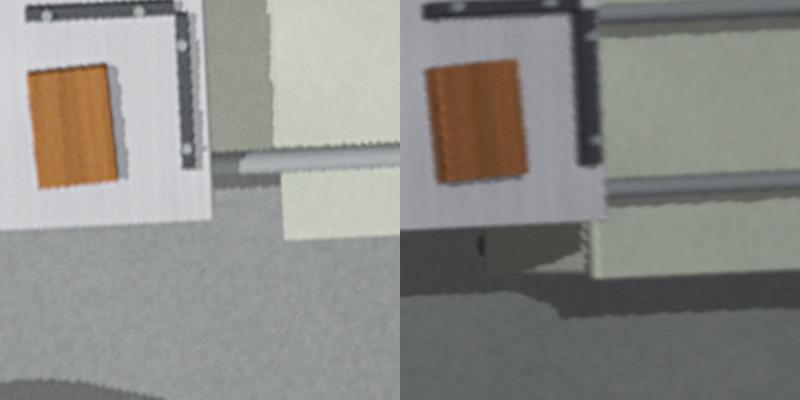

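```bash
cat >> util.py <<'E'
def q(th): return np.array([0,np.cos(th/2),np.sin(th/2),0])
def Rq(qq):
    w,x,y,z=qq
    from scipy.spatial.transform import Rotation as R
    return R.from_quat([x,y,z,w]).as_matrix()
def wproj(c,s,X):
    R=Rq(s["eef_rot"]);p=(np.atleast_2d(X)-s["tcp_pos"])@R
    H=c["hand_eye"];p=(p-H[:3,3])@H[:3,:3]
    r=np.hypot(p[:,0],p[:,1]);t=np.arctan2(r,p[:,2])
    k=t/np.maximum(r,1e-9)
    return np.stack([p[:,0]*k*c["fx"]+c["cx"],p[:,1]*k*c["fy"]+c["cy"]],-1)
def wortho(c,s,x0,x1,y0,y1,z,st):
    xs=np.arange(x1,x0,-st);ys=np.arange(y1,y0,-st)
    X,Y=np.meshgrid(xs,ys,indexing='ij')
    p=wproj(c,s,np.stack([X,Y,np.full_like(X,z)],-1).reshape(-1,3)).reshape(X.shape+(2,)).astype(np.float32)
    return cv2.remap(c["img"],p[...,0],p[...,1],cv2.INTER_CUBIC)
E
python3 - <<'E'
from util import *
from rig import arm
for th in (.05,.05+np.pi/2,.05-np.pi/2): print(th,arm.ik([.49,-.2,.4],q(th)),arm.ik([.43,-.28,.4],q(th)))
print(arm.ik([.5,.19,.3],q(-.26)))
arm.move_pose([.44,-.25,.50],q(.05-np.pi/2))
s=arm.get_state();c=arm.read_camera("wrist");c["state"]=s
print(s["time"],s["tcp_pos"],s["joint_velocities"],s["wrist_force"])
pickle.dump(c,open("w1.pkl","wb"))
cv2.imwrite("pics/w1.png",c["img"])
cv2.imwrite("pics/w1o.png",wortho(c,s,.36,.64,-.42,-.14,.15,.0005))
E
```

```text
0.05 [-4.75498294e-01  3.18304930e-01  1.71044784e+00 -4.44089210e-16
  1.11283989e+00  1.04529803e+00] [-6.67937429e-01  2.89180792e-01  1.75094020e+00 -4.44089210e-16
  1.10147166e+00  8.52858898e-01]
1.6207963267948966 [-4.75498294e-01  3.18304930e-01  1.71044784e+00 -4.44089210e-16
  1.11283989e+00 -5.25498294e-01] [-6.67937429e-01  2.89180792e-01  1.75094020e+00 -4.44089210e-16
  1.10147166e+00 -7.17937429e-01]
-1.5207963267948965 [-4.75498294e-01  3.18304930e-01  1.71044784e+00 -4.44089210e-16
  1.11283989e+00  2.61609436e+00] [-6.67937429e-01  2.89180792e-01  1.75094020e+00 -4.44089210e-16
  1.10147166e+00  2.42365522e+00]
[ 2.76102259e-01  4.58064156e-01  1.78442646e+00 -4.44089210e-16
  8.99102038e-01  2.10689859e+00]
2.3417 [ 0.43988991 -0.25026261  0.49988065] [-2.34143079e-03  9.68298165e-05  3.62632504e-04 -5.58533771e-04
  1.06434622e-03  2.57364515e-03] [-0.01006547  0.22875672  0.33550551]
```

View pics/w1.png

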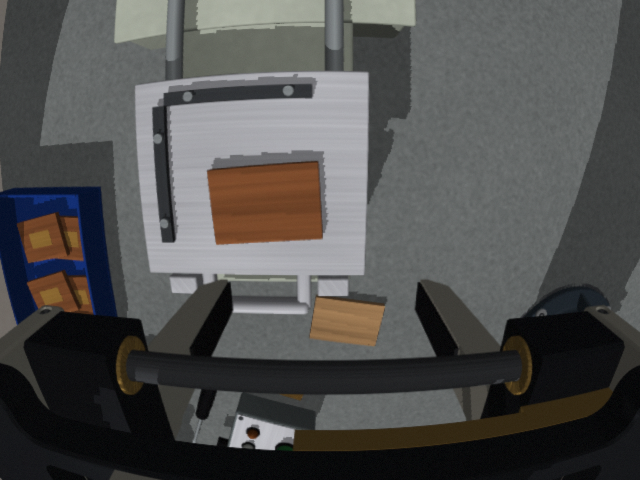

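View pics/w1o.png

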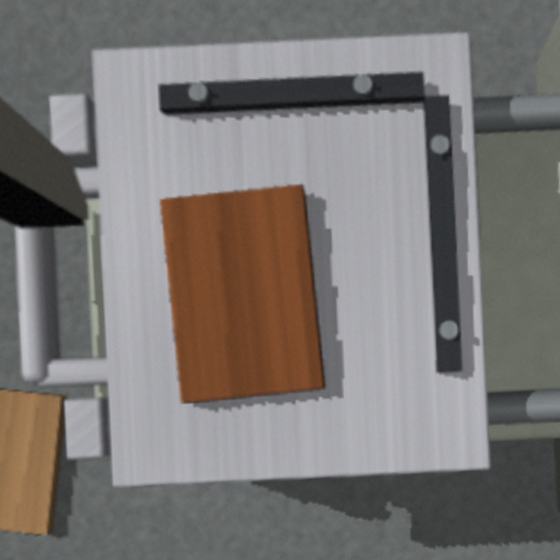

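```bash
cat >> util.py <<'E'
YAW=.047; PC=np.array([.511,-.2855])
def pw(x,y,z):
    c,s=np.cos(YAW),np.sin(YAW)
    return np.array([PC[0]+c*x-s*y,PC[1]+s*x+c*y,z])
def wp(p):
    c,s=np.cos(YAW),np.sin(YAW);d=np.asarray(p)[:2]-PC
    return np.array([c*d[0]+s*d[1],-s*d[0]+c*d[1]])
E
python3 - <<'E'
from util import *
from rig import arm
Z=.3405
arm.set_gripper(.05)
print(arm.get_state()["gripper_width"],arm.get_state()["time"])
arm.move_pose(pw(-.018,.088,.40),q(YAW-np.pi/2))
arm.move_linear(pw(-.018,.088,Z),speed=.1,guard=8)
print(arm.get_state()["tcp_pos"],arm.get_state()["wrist_force"])
r=arm.move_linear(pw(-.018,.020,Z),speed=.06,guard=8)
s=arm.get_state();print(r,wp(s["tcp_pos"]),s["wrist_force"],s["time"])
if not r:
    r=arm.move_linear(pw(-.018,.002,Z),speed=.025,guard=7)
s=arm.get_state();print(r,wp(s["tcp_pos"]),s["wrist_force"],s["time"])
c=arm.read_camera("wrist")
cv2.imwrite("pics/w2o.png",wortho(c,s,.36,.64,-.42,-.14,.16,.0005))
cv2.imwrite("pics/w2.png",c["img"])
E
```

```text
0.05018058115259019 3.25
[ 0.48901451 -0.19872807  0.3412547 ] [ 0.13499052 -0.05035104 -0.60949494]
False [-0.01799479  0.02020293] [0.43128062 0.28122978 0.36663637] 5.8333
True [-0.01803031  0.00868579] [0.42976446 2.85861831 2.63999754] 6.3417
```

View pics/w2.png

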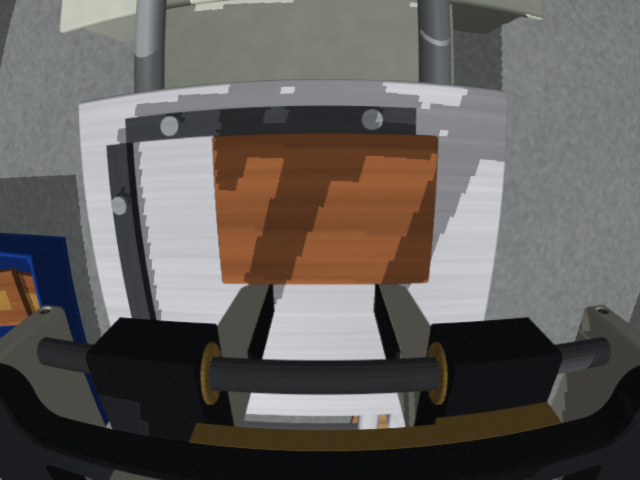

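The plaque's long edge is now at the head bar (row ~135). Next I push it along x.

```bash
python3 - <<'E'
from util import *
from rig import arm
Z=.3405
arm.move_linear(pw(-.018,.025,Z),speed=.1)
arm.move_linear(pw(-.018,.025,.375),speed=.15)
arm.set_gripper(.018)
arm.move_pose(pw(-.098,-.033,.375),q(YAW))
arm.move_linear(pw(-.098,-.033,Z),speed=.1,guard=8)
print(wp(arm.get_state()["tcp_pos"]),arm.get_state()["wrist_force"])
r=arm.move_linear(pw(-.048,-.033,Z),speed=.05,guard=8)
s=arm.get_state();print(r,wp(s["tcp_pos"]),s["wrist_force"],s["time"])
if not r:
    r=arm.move_linear(pw(-.025,-.033,Z),speed=.025,guard=7)
s=arm.get_state();print(r,wp(s["tcp_pos"]),s["wrist_force"],s["time"])
c=arm.read_camera("wrist")
cv2.imwrite("pics/w3.png",c["img"])
E
```

```text
[-0.09785601 -0.03304153] [ 0.73695727 -0.27704432  0.45897435]
False [-0.04813426 -0.03299599] [-0.06387509  0.2110574   0.06970927] 10.9833
True [-0.0325091  -0.03301141] [-1.72211991 -1.84672028  1.67785859] 11.625
```

View pics/w3.png

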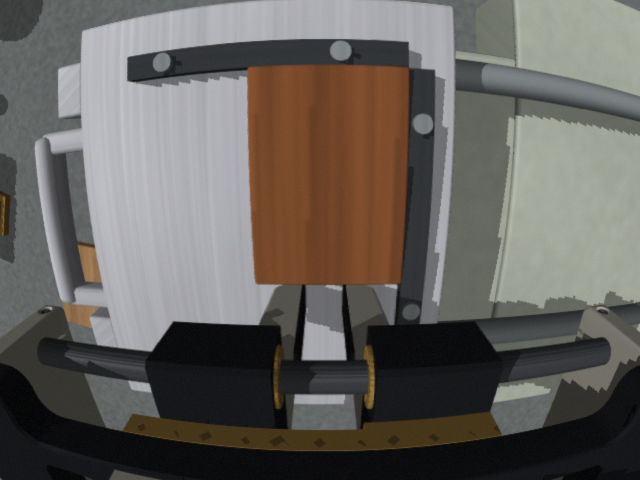

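```bash
python3 - <<'E'
from util import *
from rig import arm
Z=.3405
def st(t,r=None):
    s=arm.get_state();print(t,r,wp(s["tcp_pos"]),s["wrist_force"].round(2),round(s["time"],2));return s
arm.move_linear(pw(-.05,-.033,Z),speed=.1)
arm.move_linear(pw(-.05,-.033,.375),speed=.15)
arm.set_gripper(.05)
arm.move_pose(pw(.022,.035,.375),q(YAW-np.pi/2))
arm.move_linear(pw(.022,.030,Z),speed=.1)
st("a")
r=arm.move_linear(pw(.022,.000,Z),speed=.025,guard=8); st("side",r)
arm.move_linear(pw(.022,.035,Z),speed=.1)
arm.move_linear(pw(.022,.035,.375),speed=.15)
arm.set_gripper(.018)
arm.move_pose(pw(-.055,-.033,.375),q(YAW))
arm.move_linear(pw(-.055,-.033,Z),speed=.1); st("b")
r=arm.move_linear(pw(-.022,-.033,Z),speed=.025,guard=8); st("far",r)
arm.move_linear(pw(-.06,-.033,Z),speed=.1)
arm.move_linear(pw(-.06,-.033,.40),speed=.15)
arm.move_pose(pw(-.02,-.033,.47),q(YAW))
s=st("v");c=arm.read_camera("wrist");c["state"]=s
pickle.dump(c,open("w4.pkl","wb"))
sc=arm.read_camera("scene")
o=wortho(c,s,.44,.62,-.40,-.22,.157,.0003)
cv2.imwrite("pics/w4o.png",o)
E
```

```text
a None [0.02203635 0.02984791] [ 0.68  0.36 -0.17] 15.13
side True [0.02194497 0.0087744 ] [0.2  2.12 1.97] 15.97
b None [-0.05486913 -0.0330342 ] [0.22 0.18 0.46] 19.51
far True [-0.03252151 -0.03292471] [-1.07 -1.34  1.65] 20.39
v None [-0.01964862 -0.03284832] [ 0.75  0.   -0.93] 21.78
```

View pics/w4o.png

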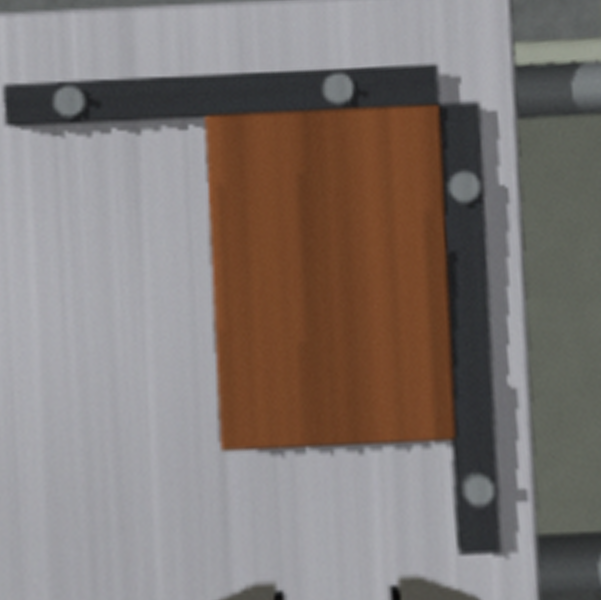

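Plaque sits flush on both bars: its edges are parallel to them within about 0.001 rad, and repeat pushes stopped at the same place. Now the station.

```bash
python3 - <<'E'
from util import *
from rig import arm
arm.set_gripper(.0465)
arm.move_pose([.46,.205,.40],q(-.26))
s=arm.get_state();c=arm.read_camera("wrist");c["state"]=s
print(s["time"],s["tcp_pos"],s["gripper_width"])
pickle.dump(c,open("w5.pkl","wb"))
cv2.imwrite("pics/w5.png",c["img"])
cv2.imwrite("pics/w5o.png",wortho(c,s,.42,.62,.09,.29,.073,.0004))
cv2.imwrite("pics/w5l.png",wortho(c,s,.42,.62,.09,.29,.056,.0004))
E
```

```text
24.475 [0.46036189 0.20451215 0.40010726] 0.046707240179053186
```

View pics/w5o.png

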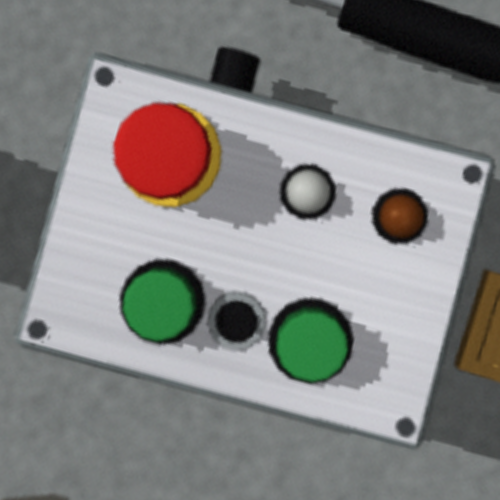

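View pics/w5.png

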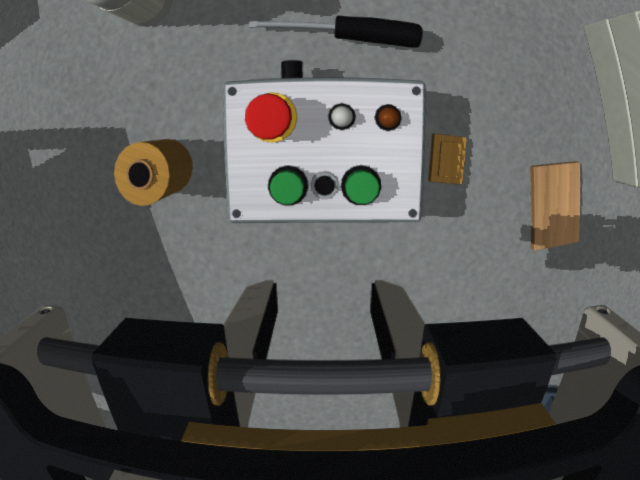

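```bash
python3 - <<'E'
from util import *
o=cv2.imread("pics/w5o.png");h=cv2.cvtColor(o,cv2.COLOR_BGR2HSV)
g=((h[...,0]>45)&(h[...,0]<80)&(h[...,1]>120)&(h[...,2]>80)).astype(np.uint8)
P=[]
for c in cv2.findContours(g,0,1)[0]:
    if cv2.contourArea(c)>500:
        (x,y),r=cv2.minEnclosingCircle(c);m=cv2.moments(c);x,y=m['m10']/m['m00'],m['m01']/m['m00']
        p=np.array([.62-.0004*y,.29-.0004*x]);P.append(p);print((x,y),r*.4,p)
P.sort(key=lambda p:-p[1]);d=P[0]-P[1];print(np.linalg.norm(d),np.arctan2(-d[0],d[1]),(P[0]+P[1])/2)
l=cv2.imread("pics/w5l.png");m=(l.min(2)>140).astype(np.uint8)
c=max(cv2.findContours(m,0,1)[0],key=cv2.contourArea);print(cv2.minAreaRect(c))
(x,y),_,a=cv2.minAreaRect(c);print(.62-.0004*y,.29-.0004*x)
E
```

```text
(310.979514584725, 345.4773992429303) 14.435331726074219 [0.48180904 0.16560819]
(157.16707616707617, 304.96896896896897) 14.109242248535157 [0.49801241 0.22713317]
0.06362288787566109 -0.25751507088387277 [0.48991073 0.19637068]
((253.55862426757812, 253.50146484375), (433.7522277832031, 308.1034851074219), 14.791085243225098)
0.5185994140625 0.18857655029296871
```

```bash
python3 - <<'E'
from util import *
from rig import arm
th=-.2575; m=np.array([.4898,.1963])
def st(t):
    s=arm.get_state();print(t,s["tcp_pos"].round(4),s["wrist_force"].round(2),s["moment"].round(2),round(s["time"],2));return s
arm.move_pose([*m,.285],q(th)); s0=st("above")
arm.move_linear([*m,.263],speed=.05,guard=8); st("near")
z=.2545
g=arm.move_linear([*m,z],speed=.03,guard=40); s=st("dn")
for i in range(8):
    f=s["wrist_force"][2]-s0["wrist_force"][2]
    if f>18 : break
    z-=.0006
    arm.move_linear([*m,z],speed=.02,guard=40); s=st(f"z{z:.4f}")
t0=s["time"]
c=arm.read_camera("side");cv2.imwrite("pics/s6.png",c["img"])
c=arm.read_camera("wrist");cv2.imwrite("pics/w6.png",c["img"])
arm.hold(1.5);st("mid");arm.hold(1.6);st("end")
arm.move_linear([*m,.30],speed=.1);st("up")
E
```

```text
above [0.4902 0.1962 0.2858] [-0.58  0.6   1.26] [ 0.01  0.   -0.  ] 25.07
near [0.4898 0.1964 0.263 ] [-0.47  0.19 -0.01] [0.05 0.07 0.05] 25.67
dn [0.4901 0.1964 0.255 ] [-1.57 -0.42  9.52] [-0.01  0.24 -0.02] 26.1
z0.2539 [0.4901 0.1964 0.2545] [-0.58 -1.1  10.36] [-0.05  0.28 -0.05] 26.35
z0.2533 [0.4901 0.1964 0.2539] [-1.46 -1.6  10.87] [-0.    0.32 -0.04] 26.6
z0.2527 [0.4901 0.1964 0.2534] [-1.63 -0.33 10.64] [0.01 0.39 0.03] 26.85
z0.2521 [0.4901 0.1964 0.2533] [-4.47 -1.26 17.74] [-0.23  0.77 -0.03] 27.1
z0.2515 [0.4901 0.1964 0.2532] [-6.41 -2.2  25.24] [-0.38  1.27 -0.01] 27.35
mid [0.4901 0.1964 0.2532] [-6.63 -1.74 24.4 ] [-0.31  1.27  0.07] 28.95
end [0.4901 0.1964 0.2532] [-6.32 -1.76 24.88] [-0.39  1.2  -0.04] 30.55
up [0.4896 0.1962 0.2993] [ 0.5  -0.57 -0.99] [ 0.05  0.01 -0.05] 31.18
```

View pics/w6.png

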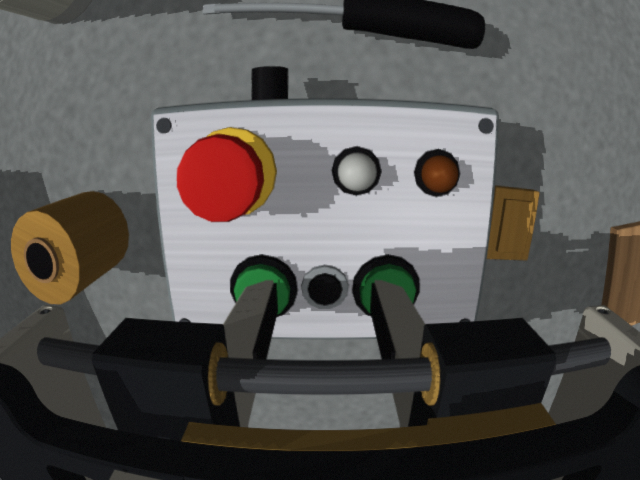

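View pics/s6.png

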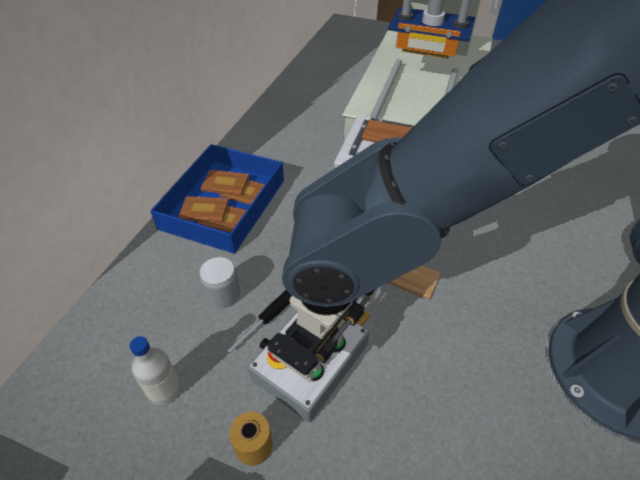

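```bash
python3 - <<'E'
from util import *
from rig import arm
arm.move_pose([.46,.205,.40],q(-.26))
s=arm.get_state();c=arm.read_camera("wrist")
d=pickle.load(open("w5.pkl","rb"))
cv2.imwrite("pics/w7o.png",wortho(c,s,.42,.62,.09,.29,.073,.0004))
for cc,ss in((d,d["state"]),(c,s)):
    for z,f in((.073,0),(.056,1)):
        l=wortho(cc,ss,.42,.62,.09,.29,z,.0004)
        if f: m=(l.min(2)>140).astype(np.uint8)
        else:
            h=cv2.cvtColor(l,cv2.COLOR_BGR2HSV);m=((h[...,0]>45)&(h[...,0]<80)&(h[...,1]>120)&(h[...,2]>80)).astype(np.uint8)
        for k in cv2.findContours(m,0,1)[0]:
            if cv2.contourArea(k)>500:
                (x,y),w,a=cv2.minAreaRect(k);print(z,.62-.0004*y,.29-.0004*x,np.array(w)*.4,a)
# go home-ish, view plaque
arm.move_pose(pw(-.02,-.033,.47),q(YAW))
s=arm.get_state();c=arm.read_camera("wrist")
a=wortho(c,s,.44,.62,-.40,-.22,.157,.0003)
cv2.imwrite("pics/w8.png",np.hstack([a[:500,:400],cv2.imread("pics/w7o.png")[:500,:400]]))
sc=arm.read_camera("scene")["img"];cv2.imwrite("pics/sc8.png",sc)
print(s["time"])
E
```

```text
0.073 0.48160000000000003 0.1654 [28.  27.6] 90.0
0.073 0.49791998291015627 0.22695999145507811 [27.54835815 27.54835815] 63.43495178222656
0.056 0.5185994140625 0.18857655029296871 [173.50089111 123.24139404] 14.791085243225098
0.073 0.48160000000000003 0.1654 [28.  27.6] 90.0
0.073 0.4982 0.22719999999999996 [27.2 27.6] 0.0
0.056 0.5186687255859375 0.18855615234374998 [173.47064209 123.09935303] 14.839940071105957
33.65
```

View pics/w8.png

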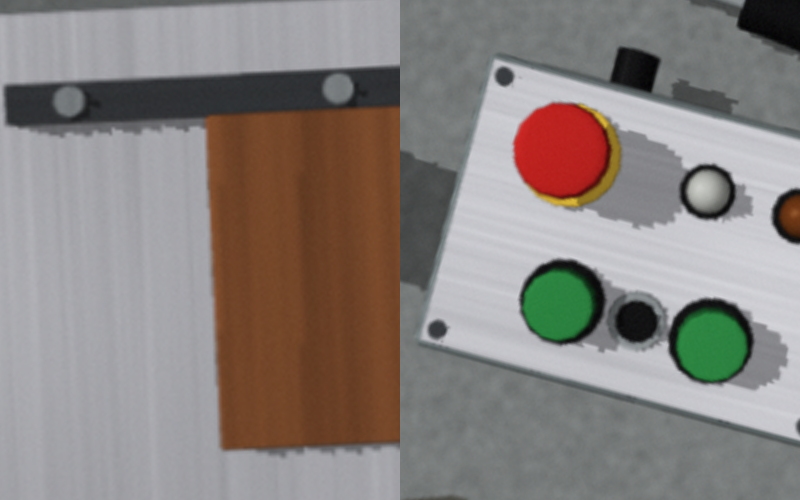

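The plaque corner is still at (206,116) and both green keys are back up. The box hasn't moved measurably, so I'm handing in.

```bash
python3 -c "
from rig import arm
print(arm.hand_in())"
```

```text
the job is handed in; nothing more can be done
None
```

The plaque is home against both bars, and the two green start keys were pressed together, held for just over three seconds and let up. I handed the job in at about 34 s of the 64 s allowed. No verdict is reported back.

- **Plaque:** I slid it with two fingertips, first against the head-side bar and then against the far bar. I repeated both pushes, and they stopped within 0.1 mm of the first ones. The wrist picture shows both edges flush and parallel to the bars. It looked the same after the key press.
- **Keys:** One fingertip on each key went down to a hard stop, with the fingertips at about 67 mm. The force was about 25 N in total, and the moments show it was shared about evenly, so roughly 12 N per key. The hold lasted at least 3.2 s. I read the full travel from tip height and force, since the key joints can't be read directly. Both keys are back up.
- **Button box:** There was a sideways force of about 6.6 N during the press. Before and after pictures put the box within 0.1 mm and 0.05° of where it was.
- **Black key, red stop and the other objects:** The fingertips stayed clear of the black key and the red stop. I did not check each of the other objects against its starting position, but every move went clear of them.

No check failed. The scene and side cameras disagreed by up to 10 mm on the green keys, so I used the closer wrist view instead.

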